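Run the coffee grinder clear

ROBOT

A 7-joint arm with a two-finger parallel gripper is mounted at the origin on a cart in front of the work surface, level with it; the furniture and walls round the work are solid. World frame = base frame: x ahead of the robot, y to its left, z up, the work surface at z = 0. Lengths are in m, angles in degrees, forces in N, time in s.
With the tool pointing down it reaches from about 0.4 to 0.875 m from the base axis. Payload 4.4 kg.
Tool frame: the origin (TCP) lies at the very end of the fingers, on their centre line; the grasp point (between the pads) lies 19 mm behind it; z points along the fingers, y is the line along which they close (so a half turn about z gives the same grasp; the last joint's range is limited). The gripper opens to 85 mm and grips with 20 to 120 N. Pads are 22 mm wide; open, the fingers measure 114 mm over their backs; the gripper's body (76 mm by 85 mm) begins 54 mm behind the grasp point. The pads swing forward as they close: fully open they stand 13 mm farther back than shut.
Start: joints at [-3.77, 36.005, 2.206, 86.941, -1.547, 57.084, -1.146], TCP at [0.65, 0, 0.231] pointing down, gripper open.
Joint ranges: [-175.42, 175.42], [-21.48, 121.26], [-71.46, 75.88], [10.55, 141.38], [-63.04, 243.04], [13.31, 113.54], [-168.57, 168.57]. Speed limits (degrees/s): [147.25, 147.25, 180, 180, 180, 180, 180].

INTERFACE

Orientations are given as a 3x3 rotation matrix whose columns are the frame's x, y, z axes.
In Python, from bench import arm, optics gives the robot as it stands.
- The arm moves only by the tool arm_command, never from a script. Its argument "commands" is one flat list of numbers, 7 for each row, row after row: the shift along the tool's x, y, z in units of 750 mm (1.0 is 750 mm), then the turn, a rotation vector about the tool's x, y, z in units of 180 degrees (1.0 is 180 degrees), then the opening, from 0 (shut) to 1 (fully open). A call has 1 to 8 rows; each row is the pose to reach, as a shift and turn from the pose commanded when the call began, along the tool's axes at that moment, turning the shorter way round; what a row does not reach only later rows make up. A row lasts 1/10 s, in which the tool goes at most 50 mm and 8.59 degrees, less where a joint would pass 70% of its speed; a pose out of reach is approached as far as the arm can. A call with a number of a shift or a turn outside -1 to 1 is refused whole. A call with a gripper value outside its range is refused whole. The fingers move at their own pace and stop on an object; "newtons" is the grip in N (left out, the last holds). Time passes only in rows, so rows that repeat a pose let the fingers close. It gives the time, the measured TCP pose, the force, the opening and the grip force at its end, in the units of the state.
- arm.sense(): the state, without advancing time (a new reading comes with each control period).
- optics.read_camera(name): name is "scene" or "side" or "wrist"; returns (picture, depth): 420x560x3 uint8, blue, green, red; 420x560 float32, m along the optical axis (not along the pixel's ray), 0 where there is no reading.
- optics.get_calibration(name): a dict with "fx", "fy", "cx", "cy" (pixels), "rvec" (rotation vector, rad) and "tvec" (3), from world to camera coordinates, as OpenCV has them. Camera axes: x right, y down, z forward; pixel columns grow to the right and rows downward; lengths in m; the calibration is good to about 2 mm. The wrist camera is an equidistant fisheye: a pixel r from the principal point sees the ray r / f radians off the axis. A picture is of the moment at which its call begins: read the wrist's pose just before it. get_calibration takes no time and is no camera call; for the wrist camera it gives the pose at the moment of the call.
- arm.close_job(): hands the job in; it is judged then, once.
The state is a dict: "time_s": time; "joint_pos": joint angles; "qvel": joint speeds; "joint_torque": joint torques, N m; "tool_pos": TCP position; "tcp_rot": TCP orientation; "force": force on the tool from outside, world axes, zero at the start; "wrist_torque": the same for the moment, N m; "grip_width": finger opening in m; "grip_force": force on a finger pad.
Only numpy, scipy, OpenCV 4.12 (cv2) and the standard library are available. Lean on these libraries where they do the work, as an engineer would, in place of code of your own. Each camera call takes 0.05 s, during which the arm holds its last target. There are 200 camera calls.

TASK

Run the empty coffee grinder clear into the cup under its spout: pull the dosing lever forward all the way to its stop, ease it back slowly to rest without letting it snap, and only then turn the switch dial clockwise past its two clicks to the third, sprung position at the stop. Keep the dial there for three seconds and finish still holding it there in the fingers against its spring, not letting go at the end, with the cup and everything around left standing where it is.

Things in the scene. Friction and masses are not known exactly. Their poses are not given: they have to be found in the camera images.
- grinder: doser coffee grinder, fixed: base 205 deep (x) x 260 mm wide; motor column 108 mm across, axis 45 mm behind the origin, clear empty hopper 120 mm across on it, top 338 mm up; doser drum 84 mm across, top 197 mm, axis 40 mm ahead of the origin; switch housing 75 mm high at its left. Origin on the sideboard, on the mid-line of column and doser; x to its back (away from the robot), y to its left
- lever (a joint): dosing lever, 0 = at rest, 1.05 rad = pulled to its stop. Turns about the upright doser axis, clockwise from above: the handle comes forward to the robot. At rest the arm points 1.31 rad clockwise of the grinder's x axis (right, slightly back). Sprung home all the way: 1.6 N at the handle at rest, 4.5 N at the stop; let go, it snaps back
- lever_handle (a point): middle of the upright black barrel handle at the lever's end, 130 mm from the lever's axis; barrel 24 mm across, from 34 mm below this point to 23 mm above it. A 9 mm steel arm 25 mm below this point joins it to the doser
- lever_pivot (a point): point on the lever's upright turning axis, at the height of lever_handle
- dial (a joint): switch dial, 0 = off; clockwise from above increases it. It clicks and stays at about 0.46 and 0.91 rad; the third position is the stop at 1.2 rad, against a spring: let go there, it jumps back to the second click. Peak turning moment about 0.28 N m just before the third position, 0.13 N m at the stop
- dial_knob: black dial on top of the switch housing: skirt 54 mm across, 7 mm high, with an upright bar grip 48 mm long, 14 mm wide, top 34 mm above the origin, a white line on the end that points. Origin on the turning axis at the underside, 77.5 mm above the sideboard; the bar lies along its x axis, pointing to -x (grinder's front when at 0); z up
- dial_grip (a point): point on the dial's turning axis, in the bar grip 8 mm below its top: the height to grip
- cup: small white patterned cup, 62 mm across with a handle, 50 mm high, standing on the grinder's base under the spout; origin under the middle of cup and handle
- tin: bystander: dark hinged-lid tin, 72x68x101 mm; origin under its middle
- jar: bystander: jam jar with a yellow lid, 62 across, 82 tall mm; origin under its middle
- vacuum_flask: bystander: tall black vacuum flask, 99x155x247 mm; origin under its middle
- vase: bystander: dark ribbed vase, 92 across, 200 tall mm; origin under its middle
- candle: bystander: candle in a clear glass, 76 across, 90 tall mm; origin under its middle
- scoop: bystander: steel coffee measure lying flat, 43x137x26 mm; origin under its middle
- spoon: bystander: teaspoon lying flat, 130x27x11 mm; origin under its middle
- spare_cup: bystander: small cup standing upside down, 62x88x50 mm; origin under its middle
- books_1: row of books standing on the sideboard, fixed, always in the same place right of the grinder: from 95 mm ahead of the origin to 97 mm behind it (x), 137 mm to either side (y), up to 281 mm high; keep arm and gripper clear of it
Mind the look-alikes: they are no part of the job. Leave any orange look-alike of the cup alone.

How it is judged:
By the outcome, as a careful person would: the job done as asked, in the order asked, and still so for the second after the job is handed in, while the arm keeps its last pose, push and grip.
It also fails if it takes over 72 s, if anything falls off the work surface, if the arm or the gripper's body presses on something with over 40 N, if the wrist force passes 120 N, or if a joint passes its speed limit or range.

## Working session

There is one attempt and no reset: what is moved stays moved. The work goes in short steps, Python scripts to look and compute and a tool call to move; the robot and the scene stay as the last step left them, time stands still between calls to the robot, and variables do not carry over. Pictures are saved under pics/ and viewed, at most 10 in all, crops included, and the job is handed in when it is done.

Besides the shell and the picture viewer there is one more tool, called after "Call:" by a JSON object that holds its "name" and its "arguments". arm_command: Moves the arm, as the interface text tells. Its arguments: {"type":"object","properties":{"commands":{"type":"array","items":{"type":"number","minimum":-1,"maximum":1}},"newtons":{"type":"number"}},"required":["commands"]}

```bash
mkdir -p pics; ls
python3 - <<'E'
from bench import arm, optics
import cv2,numpy as np
for n in ("scene","side"):
    p,d=optics.read_camera(n); cv2.imwrite(f"pics/{n}0.png",p); np.savez(f"{n}0.npz",p=p,d=d)
    print(n,optics.get_calibration(n))
s=arm.sense();print({k:np.round(v,3).tolist() for k,v in s.items()})
E
```

```text
pics
scene {'fx': 403.6884832935735, 'fy': 403.6884832935735, 'cx': 277.70073584232745, 'cy': 209.49010342894906, 'rvec': array([ 1.14641721, -2.08148051,  1.23381492]), 'tvec': array([0.28074129, 0.34123893, 0.91793162])}
side {'fx': 511.7198513534275, 'fy': 511.7198513534275, 'cx': 271.7113588308526, 'cy': 208.74116594413562, 'rvec': array([ 2.08857583, -1.10982541,  0.47607283]), 'tvec': array([-0.31126995,  0.4018225 ,  1.1356467 ])}
{'time_s': 0.1, 'joint_pos': [-3.771, 36.052, 2.203, 86.989, -1.549, 57.086, -1.145], 'qvel': [0.015, -0.137, -0.019, -0.167, 0.013, 0.062, -0.063], 'joint_torque': [0.004, -56.453, 1.23, -19.397, 0.011, 0.005, -0.0], 'tool_pos': [0.649, 0.0, 0.231], 'tcp_rot': [[0.0, 1.0, -0.002], [1.0, -0.0, 0.0], [0.0, -0.002, -1.0]], 'force': [0.082, 0.563, -0.698], 'wrist_torque': [0.005, 0.011, 0.001], 'grip_force': 0.0, 'grip_width': 0.085}
```

View pics/scene0.png

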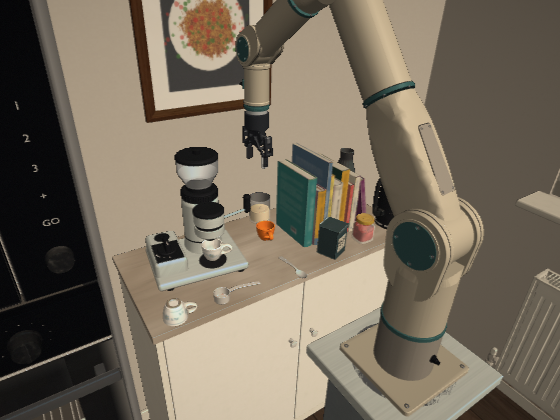

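View pics/side0.png

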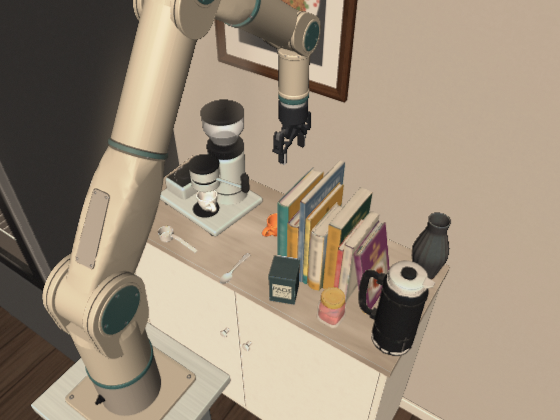

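The scene view shows the grinder at about (205,220), with the dial near (165,245), the lever handle near (248,203) and the white cup at (212,250). In the side view the handle is at (245,183). Next I'll zoom in and get depth points.

```bash
cat > h.py <<'E'
import numpy as np,cv2
from bench import arm,optics
def cal(n):
    c=optics.get_calibration(n);R=cv2.Rodrigues(np.array(c["rvec"]))[0];return c,R,np.array(c["tvec"]).ravel()
def cloud(n,d):
    c,R,t=cal(n);v,u=np.mgrid[:420,:560]
    P=np.stack([(u-c["cx"])/c["fx"]*d,(v-c["cy"])/c["fy"]*d,d],-1)
    W=(P-t)@R; W[d<=0]=np.nan; return W
def proj(n,X):
    c,R,t=cal(n);p=np.atleast_2d(X)@R.T+t
    return np.c_[c["fx"]*p[:,0]/p[:,2]+c["cx"],c["fy"]*p[:,1]/p[:,2]+c["cy"]]
E
python3 - <<'E'
from h import *
ims=[]
H=np.zeros((300,300));C=np.zeros((300,300,3),np.uint8)  # 2mm cells x .4-1.0, y -.2-.4
for n,(u0,v0) in (("scene",(130,130)),("side",(130,90))):
    z=np.load(n+"0.npz");W=cloud(n,z["d"]);p=z["p"]
    ims.append(cv2.resize(p[v0:v0+150,u0:u0+150],(600,600),interpolation=cv2.INTER_CUBIC)[:, :400 if 0 else 600])
    print(n)
    for (u,v) in ([(205,248),(208,212),(196,155),(165,247),(248,203),(265,205),(150,265),(240,265),(170,285)] if n=="scene" else [(245,183),(204,165),(223,108),(185,182),(205,200),(215,228),(260,200)]):
        print((u,v),np.round(W[v,u],3))
    m=z["p"];g=m.max(2)<60
    k=g&(W[...,0]>.4)&(W[...,2]>.02)&(W[...,2]<.4)&(W[...,1]>-.05)
    nl,lab,st,ce=cv2.connectedComponentsWithStats(k.astype(np.uint8))
    for i in range(1,nl):
        if st[i,4]>15: print(st[i],np.round(np.nanmedian(W[lab==i],0),3),np.round(np.nanmin(W[lab==i],0),3),np.round(np.nanmax(W[lab==i],0),3))
cv2.imwrite("pics/z0.png",cv2.resize(np.hstack(ims),(800,400)))
E
```

```text
scene
(205, 248) [0.523 0.241 0.082]
(208, 212) [0.517 0.227 0.198]
(196, 155) [0.61  0.212 0.325]
(165, 247) [0.552 0.344 0.105]
(248, 203) [0.546 0.088 0.173]
(265, 205) [ 0.662 -0.043  0.074]
(150, 265) [0.616 0.376 0.015]
(240, 265) [nan nan nan]
(170, 285) [0.491 0.361 0.023]
[243 116  30  51 917] [0.619 0.01  0.337] [ 0.573 -0.026  0.244] [0.716 0.039 0.4  ]
[175 147  43  19 667] [0.604 0.215 0.326] [0.56  0.154 0.31 ] [0.673 0.267 0.34 ]
[181 183  43  36 962] [0.572 0.223 0.202] [0.492 0.159 0.188] [0.656 0.262 0.238]
[243 194   8  19 109] [0.547 0.092 0.174] [ 0.541 -0.023  0.08 ] [0.73  0.101 0.199]
[196 225  27   6  48] [0.505 0.235 0.151] [0.495 0.191 0.148] [0.536 0.257 0.158]
[152 233  32  30 562] [0.565 0.337 0.079] [0.524 0.294 0.073] [0.668 0.375 0.115]
[185 237  17   6  17] [0.589 0.25  0.07 ] [0.573 0.232 0.067] [0.622 0.262 0.072]
[200 254  26  14 217] [0.511 0.23  0.034] [0.487 0.183 0.03 ] [0.559 0.258 0.045]
side
(245, 183) [0.545 0.08  0.182]
(204, 165) [0.529 0.207 0.198]
(223, 108) [0.617 0.197 0.337]
(185, 182) [0.547 0.311 0.078]
(205, 200) [0.545 0.236 0.044]
(215, 228) [0.479 0.146 0.03 ]
(260, 200) [0.653 0.111 0.026]
[  65   57   56  114 2260] [0.447 0.542 0.33 ] [0.4   0.533 0.116] [0.594 0.55  0.4  ]
[211 100  25  25 423] [0.607 0.19  0.327] [0.564 0.149 0.315] [0.668 0.236 0.343]
[ 273  106   38   57 1055] [ 0.62  -0.011  0.336] [ 0.574 -0.039  0.247] [0.726 0.02  0.4  ]
[ 168  138   76   48 1187] [0.562 0.208 0.199] [0.493 0.153 0.072] [0.659 0.373 0.235]
[241 173   8  20 121] [0.55  0.084 0.176] [0.543 0.077 0.042] [0.644 0.156 0.2  ]
[194 203  25  14 165] [0.509 0.214 0.035] [0.487 0.179 0.028] [0.559 0.255 0.041]
```

View pics/z0.png

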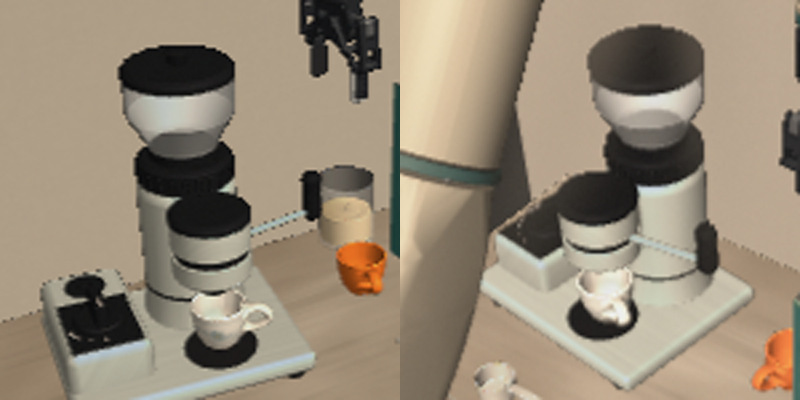

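The crop shows the lever handle free-standing to the right, the candle behind it, and the dial on the switch housing with its bar pointing forward. Now fit circles and work out the grinder's pose.

Run:
```python
from h import *
from scipy.optimize import least_squares
def circ(P,r):
    f=least_squares(lambda c:np.hypot(P[:,0]-c[0],P[:,1]-c[1])-r,P.mean(0)[:2]+[.02,0],loss="soft_l1",f_scale=.002);return f.x
for n in("scene","side"):
    z=np.load(n+"0.npz");W=cloud(n,z["d"]);g=z["p"].max(2)<70
    x,y,h=W[...,0],W[...,1],W[...,2]
    box=(x>.4)&(x<.75)&(y>.05)&(y<.45)
    # drum top: enclosing circle of flat top pixels
    for nm,lo,hi,m in (("drum",.192,.203,box&g&(x<.575)&(y>.13)),("hopper",.333,.343,box&(y>.1))):
        P=W[m&(h>lo)&(h<hi)]
        c,r=cv2.minEnclosingCircle(P[:,:2].astype(np.float32));print(n,nm,len(P),np.round(c,4),round(r,4),np.median(P[:,2]).round(4))
    P=W[box&(h>.22)&(h<.24)&(y>.1)];
    P=W[box&(h>.10)&(h<.16)&(y>.13)&(x>.45)&(y<.3)];
    P=W[box&g&(h>.15)&(h<.197)&(y<.11)&(x<.58)];print(n,"handle",len(P),circ(P,.012).round(4),P.min(0).round(3),P.max(0).round(3))
    P=W[box&(h>.088)&(h<.116)&(y>.29)&(y<.39)&g];
    if len(P)>10: print(n,"bar",len(P),cv2.minAreaRect((P[:,:2]*1000).astype(np.float32)),P[:,2].max())
    P=W[box&(h>.106)&(h<.116)&(y>.29)&(y<.39)]
    if len(P)>5: print(n,"bartop",len(P),cv2.minAreaRect((P[:,:2]*1000).astype(np.float32)),np.median(P,0))
    P=W[box&(h>.02)&(h<.035)]
    if len(P)>5: print(n,"base",len(P),cv2.minAreaRect((P[:,:2]*1000).astype(np.float32)),np.median(P,0))
    P=W[box&(h>.07)&(h<.078)&(y>.26)]
    print(n,"hous",len(P),cv2.minAreaRect((P[:,:2]*1000).astype(np.float32)),np.median(P,0))
```

```text
scene drum 435 [0.5378 0.2158] 0.0471 0.1976
scene hopper 430 [0.7473 0.276 ] 0.1739 0.3379
scene handle 88 [0.5565 0.0889] [0.541 0.079 0.151] [0.555 0.101 0.197]
scene bar 93 ((572.9353637695312, 342.4636535644531), (27.23715591430664, 51.37162780761719), 85.82511138916016) 0.11473275046236549
scene bartop 151 ((656.30078125, 358.6191711425781), (96.79411315917969, 206.83436584472656), 78.02716064453125) [0.74426498 0.33767273 0.11123904]
scene base 2018 ((574.9157104492188, 250.67234802246094), (398.1001892089844, 349.78619384765625), 89.99322509765625) [0.5144802  0.26033084 0.03046674]
scene hous 725 ((633.9571533203125, 353.7059326171875), (233.06634521484375, 186.8767547607422), 0.4199713468551636) [0.61871296 0.34253654 0.07553627]
side drum 460 [0.5351 0.2143] 0.0429 0.1983
side hopper 267 [0.7466 0.2682] 0.159 0.3378
side handle 103 [0.5574 0.0909] [0.543 0.077 0.151] [0.563 0.098 0.197]
side bar 92 ((563.302490234375, 330.8742370605469), (31.85736656188965, 35.1180305480957), 50.90245056152344) 0.11507483115150595
side bartop 50 ((569.5194702148438, 334.064208984375), (17.30710792541504, 36.71738052368164), 83.48065948486328) [0.56721151 0.33269271 0.11148202]
side base 1847 ((575.286376953125, 255.91329956054688), (349.25897216796875, 384.6512451171875), 0.0436665341258049) [0.52280648 0.17693175 0.03057405]
side hous 175 ((630.9874877929688, 381.84332275390625), (271.7948303222656, 84.02257537841797), 26.872966766357422) [0.54191679 0.33574341 0.07538152]
```

Call:
{"name": "arm_command", "arguments": {"commands": [0.06,-0.06,-0.012,0,0,-0.027,1,0.117,-0.122,-0.012,0,0,-0.054,1,0.117,-0.122,-0.012,0,0,-0.054,1,0.117,-0.122,-0.012,0,0,-0.054,1,0.117,-0.122,-0.012,0,0,-0.054,1,0.117,-0.122,-0.012,0,0,-0.054,1], "newtons": 30}}

```text
time_s: 0.7
tool_pos: [0.5594, 0.0865, 0.2402]
tcp_rot: [[-0.167, 0.986, 0.001], [0.986, 0.167, -0.001], [-0.001, 0.0, -1.0]]
force: [1.2, 0.9, -0.1]
grip_width: 0.0855
grip_force: 0.0
```

Run:
```python
from h import *
s=arm.sense();print({k:np.round(v,4).tolist() for k,v in s.items() if k in("time_s","tool_pos","tcp_rot","force","joint_pos")})
c,R,t=cal("wrist");print(c, -R.T@t)
p,d=optics.read_camera("wrist");cv2.imwrite("pics/w1.png",p);np.savez("w1.npz",p=p,d=d,R=R,t=t)
z=np.load("side0.npz");W=cloud("side",z["d"]);P=W[(W[...,2]>.1)&(W[...,2]<.29)&(W[...,0]>.5)&(W[...,0]<.95)&(W[...,1]<.06)&(W[...,1]>-.3)]
print("books",np.percentile(P,[0,1,99,100],axis=0).round(3))
```

```text
{'time_s': 0.7, 'joint_pos': [-11.2808, 28.4178, -0.5709, 100.0626, 0.4189, 51.5004, -2.4279], 'tool_pos': [0.5594, 0.0865, 0.2402], 'tcp_rot': [[-0.167, 0.986, 0.0006], [0.9859, 0.167, -0.0009], [-0.001, 0.0004, -1.0]], 'force': [1.1769, 0.8933, -0.1035]}
{'fx': 325.19226210127806, 'fy': 325.19226210127806, 'cx': 280.2249960342471, 'cy': 204.49400609962635, 'rvec': array([-2.82027828, -0.23653198, -0.03656839]), 'tvec': array([-0.56637613, -0.05158839,  0.38690845])} [0.54702961 0.16311419 0.38378874]
books [[ 0.5   -0.3    0.1  ]
 [ 0.503 -0.297  0.106]
 [ 0.752  0.05   0.288]
 [ 0.756  0.06   0.29 ]]
```

View pics/w1.png

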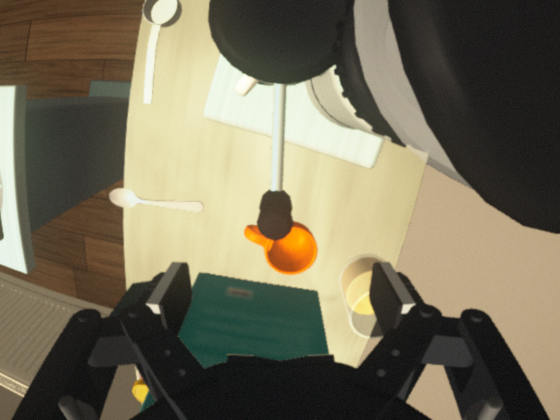

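The wrist view shows the handle at about (275,215), the lever arm running up to the drum, and the orange look-alike cup below it. Refine the handle position with rays.

```bash
cat >> h.py <<'E'
def wrays(z,u,v,c):
    x=(np.asarray(u,float)-c["cx"])/c["fx"];y=(np.asarray(v,float)-c["cy"])/c["fy"];th=np.hypot(x,y);k=np.where(th>1e-9,np.sin(th)/np.maximum(th,1e-9),1)
    return np.stack([x*k,y*k,np.cos(th)],-1)@z["R"], -z["R"].T@z["t"]
def wplane(z,u,v,c,h):
    r,o=wrays(z,u,v,c);return o+r*((h-o[2])/r[...,2])[...,None]
def wcloud(z,c):
    v,u=np.mgrid[:420,:560];r,o=wrays(z,u,v,c)
    f=z["R"][2];return o+r*(z["d"]/(r@f))[...,None]
E
python3 - <<'E'
from h import *
z=np.load("w1.npz");c=optics.get_calibration("wrist");W=wcloud(z,c);W[z["d"]<=0]=np.nan
x,y,h=W[...,0],W[...,1],W[...,2]
v,u=np.mgrid[:420,:560];m=(z["p"].max(2)<75)&(u>240)&(u<310)&(v>170)&(v<245)
P=W[m];print("z",np.nanpercentile(P[:,2],[0,5,50,95,100]).round(3))
T=P[P[:,2]>.194];print("top",len(T),cv2.minEnclosingCircle(T[:,:2].astype(np.float32)),T[:,2].max())
# silhouette far edge at top plane
ys,xs=np.where(m);print("mask",xs.min(),xs.max(),ys.min(),ys.max())
for py in (222,226,230): 
    r=xs[ys==py];print(wplane(z,[r.min(),r.max()],[py,py],c,.199).round(4).tolist())
print("far",wplane(z,[xs[ys==ys.max()].mean()],[ys.max()],c,.199).round(4))
# arm line
L=[]
for py in range(95,180,5):
    row=z["p"][py,262:296].astype(int).sum(1); g=W[py,262:296,2]; k=np.where((g>.14)&(g<.165))[0]
    if len(k): L.append(wplane(z,[262+k.mean()],[py],c,.1555)[0])
L=np.array(L);print(len(L),L[[0,-1]].round(4));dv=cv2.fitLine(L[:,:2].astype(np.float32),2,0,.01,.01).ravel();print(dv,np.degrees(np.arctan2(dv[1],dv[0])))
# dist hopper vs camera, grinder base edge
B=(h>.33)&(h<.343)&(y>.1);print("hop",np.nanmin(W[B],0).round(3),np.nanmax(W[B],0).round(3))
T=(h>.2)&(y<.07)&(x>.5)&(v<370)&(v>270)&(u>190)&(u<330);print("book",np.nanmedian(W[T],0),np.nanmax(W[T],0).round(3), np.nanmin(W[T],0).round(3))
E
```

```text
z [0.158 0.162 0.177 0.196 0.198]
top 23 ((0.5577971935272217, 0.0946265161037445), 0.007695321459323168) 0.19849511572740994
mask 262 290 192 226Traceback (most recent call last):
  File "<stdin>", line 10, in <module>
    return umr_minimum(a, axis, None, out, keepdims, initial, where)
ValueError: zero-size array to reduction operation minimum which has no identity
```

Run:
```python
from h import *
z=np.load("w1.npz");c=optics.get_calibration("wrist");W=wcloud(z,c);W[z["d"]<=0]=np.nan
x,y,h=W[...,0],W[...,1],W[...,2]
v,u=np.mgrid[:420,:560]
m=(h>.16)&(h<.21)&(u>240)&(u<310)&(v>170)&(v<250)
ys,xs=np.where(m);print("mask",xs.min(),xs.max(),ys.min(),ys.max(),np.nanmax(h[m]))
T=m&(h>.196);print(T.sum(),np.median(W[T],0),cv2.minEnclosingCircle(W[T][:,:2].astype(np.float32)))
for py in range(205,240,5):
    r=xs[ys==py]
    if len(r):print(py,r.min(),r.max(),wplane(z,[r.mean()],[py],c,.199).round(4).tolist())
L=[]
for py in range(95,185,5):
    g=h[py,262:296]; k=np.where((g>.14)&(g<.165))[0]
    if len(k): L.append(wplane(z,[262+k.mean()],[py],c,.1555)[0])
L=np.array(L);print(len(L),L[[0,-1]].round(4));dv=cv2.fitLine(L[:,:2].astype(np.float32),2,0,.01,.01).ravel();print(dv,np.degrees(np.arctan2(dv[1],dv[0])))
B=(h>.33)&(h<.343)&(y>.1);print("hop",np.nanmin(W[B],0).round(3),np.nanmax(W[B],0).round(3))
T=(h>.2)&(y<.07)&(x>.5)&(v<370)&(v>270)&(u>190)&(u<330);print("book",np.nanmax(W[T],0).round(3), np.nanmin(W[T],0).round(3))
```

```text
mask 257 293 192 240 0.20036009544240616
707 [0.55593313 0.09017267 0.19817164] ((0.5559940934181213, 0.08952070027589798), 0.01014002040028572)
205 260 291 [[0.5541, 0.1035, 0.199]]
210 260 291 [[0.5547, 0.1004, 0.199]]
215 259 291 [[0.5549, 0.0972, 0.199]]
220 257 292 [[0.5551, 0.094, 0.199]]
225 258 292 [[0.5559, 0.0908, 0.199]]
230 259 291 [[0.5565, 0.0875, 0.199]]
235 263 287 [[0.5572, 0.0843, 0.199]]
18 [[0.5452 0.1685 0.1555]
 [0.5535 0.1083 0.1555]]
[ 0.1317286  -0.9912858   0.549436    0.13867474] -82.430504
hop [0.533 0.1   0.33 ] [0.629 0.11  0.343]
book [0.52  0.07  0.259] [0.519 0.069 0.255]
```

```bash
cat >> h.py <<'E'
def rows(targets,cur=None):
    """targets: (x,y,z,a_deg,open) ; a = world heading of tool x, tool down. cur=(x,y,z,a) commanded"""
    if cur is None:
        s=arm.sense();R=np.array(s["tcp_rot"]);cur=(*s["tool_pos"],np.degrees(np.arctan2(R[1,0],R[0,0])))
    a=np.radians(cur[3]);X=np.array([np.cos(a),np.sin(a),0]);Y=np.array([np.sin(a),-np.cos(a),0]);o=[]
    for t in targets:
        D=np.array(t[:3])-cur[:3]
        o+=[round(float(q),4) for q in (D@X/.75,D@Y/.75,-D[2]/.75,0,0,-(t[3]-cur[3])/180,t[4])]
    print("cur",np.round(cur,4).tolist());print(o)
E
python3 - <<'E'
from h import *
rows([(.556,.0895,.24,145,1),(.556,.0895,.165,145,1)])
E
```

```text
cur [0.5594, 0.0863, 0.2401, 99.5921]
[0.0049, -0.0038, 0.0001, 0.0, 0.0, -0.2523, 1.0, 0.0049, -0.0038, 0.1001, 0.0, 0.0, -0.2523, 1.0]
```

Call:
{"name": "arm_command", "arguments": {"commands": [0.005,-0.004,0,0,0,-0.25,1,0.005,-0.004,0,0,0,-0.25,1,0.005,-0.004,0,0,0,-0.25,1,0.005,-0.004,0,0,0,-0.25,1,0.005,-0.004,0,0,0,-0.25,1,0.005,-0.004,0,0,0,-0.25,1,0.005,-0.004,0.05,0,0,-0.25,1,0.005,-0.004,0.1,0,0,-0.25,1]}}

```text
time_s: 1.55
tool_pos: [0.5566, 0.0902, 0.1653]
tcp_rot: [[-0.814, 0.581, 0.004], [0.581, 0.814, 0.0], [-0.003, 0.003, -1.0]]
force: [-0.5, -0.5, -0.4]
grip_width: 0.0857
grip_force: 0.0
```

Call:
{"name": "arm_command", "arguments": {"commands": [0,0,0,0,0,0,1,0,0,0,0,0,0,1,0,0,0,0,0,0,1]}}

```text
time_s: 1.85
tool_pos: [0.5564, 0.0911, 0.167]
tcp_rot: [[-0.816, 0.579, 0.003], [0.579, 0.816, 0.001], [-0.002, 0.002, -1.0]]
force: [0.3, -0.3, 0.4]
grip_width: 0.0855
grip_force: 0.0
```

Run:
```python
from h import *
c,R,t=cal("wrist")
p,d=optics.read_camera("wrist");cv2.imwrite("pics/w2.png",p)
```

```text
(no output)
```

View pics/w2.png

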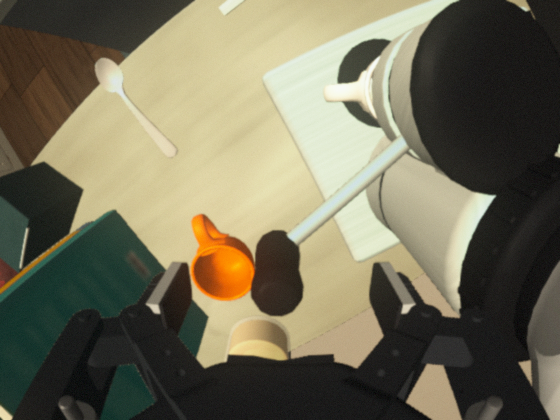

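The handle sits between the open fingers, at about (278,290), with the arm clear. Closing now.

Call:
{"name": "arm_command", "arguments": {"commands": [0,0,0.003,0,0,0,0.2,0,0,0.003,0,0,0,0.2,0,0,0.003,0,0,0,0.2,0,0,0.003,0,0,0,0.2,0,0,0.003,0,0,0,0.2,0,0,0.003,0,0,0,0.2,0,0,0.003,0,0,0,0.2,0,0,0.003,0,0,0,0.2], "newtons": 40}}

```text
time_s: 2.7
tool_pos: [0.5547, 0.0905, 0.1634]
tcp_rot: [[-0.816, 0.578, -0.0], [0.578, 0.816, -0.001], [-0.0, -0.001, -1.0]]
force: [-1.4, -2.0, 4.6]
grip_width: 0.0216
grip_force: 39.0
```

Run:
```python
from h import *
s=arm.sense();print(s["force"],s["wrist_torque"],s["grip_width"],s["joint_pos"],s["tool_pos"])
P=np.array([.537,.2172]);r=.1295
R=np.array(s["tcp_rot"]);z=s["tool_pos"][2];cur=(P[0]+r*np.cos(np.radians(-81.5)),P[1]+r*np.sin(np.radians(-81.5)),z,145.)
for ds in (range(4,33,4),range(36,68,4)):
    T=[(*(P+r*np.array([np.cos(np.radians(-81.5-k)),np.sin(np.radians(-81.5-k))])),z,145-k,0.15) for k in ds]
    rows(T,cur);cur=T[-1][:4]
```

```text
[-1.36517827 -2.04640069  4.57872666] [-0.41005921  0.41828646  0.11152404] 0.021645336677284716 [ -4.47390765  34.06352033 -11.70330122 104.96024751   9.83423513
  41.9799591   33.15837676] [0.55472325 0.09049196 0.16342628]
cur [0.5561, 0.0891, 0.1634, 145.0]
[0.009, -0.008, -0.0, 0.0, 0.0, 0.0222, 0.15, 0.0186, -0.0153, -0.0, 0.0, 0.0, 0.0444, 0.15, 0.0286, -0.022, -0.0, 0.0, 0.0, 0.0667, 0.15, 0.0391, -0.0279, -0.0, 0.0, 0.0, 0.0889, 0.15, 0.05, -0.0331, -0.0, 0.0, 0.0, 0.1111, 0.15, 0.0612, -0.0375, -0.0, 0.0, 0.0, 0.1333, 0.15, 0.0727, -0.0411, -0.0, 0.0, 0.0, 0.1556, 0.15, 0.0844, -0.044, -0.0, 0.0, 0.0, 0.1778, 0.15]
cur [0.4854, 0.0984, 0.1634, 113.0]
[0.009, -0.008, -0.0, 0.0, 0.0, 0.0222, 0.15, 0.0186, -0.0153, -0.0, 0.0, 0.0, 0.0444, 0.15, 0.0286, -0.022, -0.0, 0.0, 0.0, 0.0667, 0.15, 0.0391, -0.0279, -0.0, 0.0, 0.0, 0.0889, 0.15, 0.05, -0.0331, -0.0, 0.0, 0.0, 0.1111, 0.15, 0.0612, -0.0375, -0.0, 0.0, 0.0, 0.1333, 0.15, 0.0727, -0.0411, -0.0, 0.0, 0.0, 0.1556, 0.15, 0.0844, -0.044, -0.0, 0.0, 0.0, 0.1778, 0.15]
```

Call:
{"name": "arm_command", "arguments": {"commands": [0.009,-0.008,0,0,0,0.022,0.15,0.0186,-0.0153,0,0,0,0.0444,0.15,0.0286,-0.022,0,0,0,0.0667,0.15,0.039,-0.028,0,0,0,0.089,0.15,0.05,-0.033,0,0,0,0.111,0.15,0.061,-0.0375,0,0,0,0.133,0.15,0.0727,-0.041,0,0,0,0.1556,0.15,0.0844,-0.044,0,0,0,0.1778,0.15]}}

```text
time_s: 3.5
tool_pos: [0.485, 0.1009, 0.1635]
tcp_rot: [[-0.384, 0.923, 0.002], [0.923, 0.384, 0.001], [-0.0, 0.002, -1.0]]
force: [0.8, -0.6, 1.5]
grip_width: 0.0215
grip_force: 38.9
```

Call:
{"name": "arm_command", "arguments": {"commands": [0.009,-0.008,0,0,0,0.022,0.15,0.0186,-0.0153,0,0,0,0.0444,0.15,0.0286,-0.022,0,0,0,0.0667,0.15,0.039,-0.028,0,0,0,0.089,0.15,0.05,-0.033,0,0,0,0.111,0.15,0.061,-0.0375,0,0,0,0.133,0.15,0.061,-0.0375,0,0,0,0.133,0.15]}}

```text
time_s: 4.2
tool_pos: [0.4415, 0.133, 0.1634]
tcp_rot: [[0.02, 1.0, 0.003], [1.0, -0.02, 0.001], [0.001, 0.003, -1.0]]
force: [2.3, -1.0, -0.3]
grip_width: 0.0217
grip_force: 39.0
```

Run:
```python
from h import *
s=arm.sense();d=np.array(s["tool_pos"])[:2]-[.537,.2172];print(-81.5-np.degrees(np.arctan2(d[1],d[0])),np.hypot(*d),s["force"],s["joint_pos"],s["time_s"])
```

```text
57.08815536669729 0.12735001205476662 [ 2.34440236 -1.02898386 -0.27375561] [-23.68429133  26.97656612   4.77729221 120.51309776  -4.00235431
  32.49175909 -17.17363085] 4.2
```

Call:
{"name": "arm_command", "arguments": {"commands": [0.0023,-0.0019,0,0,0,0.0056,0.15,0.0046,-0.0038,0,0,0,0.0111,0.15,0.007,-0.0056,0,0,0,0.0167,0.15,0.0094,-0.0074,0,0,0,0.0222,0.15,0.0118,-0.0092,0,0,0,0.0278,0.15,0.0118,-0.0092,0,0,0,0.0278,0.15,0.0118,-0.0092,0,0,0,0.0278,0.15]}}

```text
time_s: 4.9
tool_pos: [0.4348, 0.141, 0.1634]
tcp_rot: [[0.109, 0.994, 0.002], [0.994, -0.109, 0.0], [0.001, 0.002, -1.0]]
force: [5.2, 0.2, 6.0]
grip_width: 0.0214
grip_force: 39.4
```

```bash
cat > st.py <<'E'
from h import *
s=arm.sense();d=np.array(s["tool_pos"])[:2]-[.537,.2172];R=np.array(s["tcp_rot"]);print(-81.5-np.degrees(np.arctan2(d[1],d[0])),np.hypot(*d),s["force"],s["wrist_torque"],s["joint_pos"][6],s["time_s"],s["tool_pos"],np.degrees(np.arctan2(R[1,0],R[0,0])))
E
python3 st.py
```

```text
61.79809039883139 0.12747931140557572 [5.20254347 0.17002504 5.9636477 ] [-0.10518809 -0.89526078  0.30812863] -22.136759696206543 4.9 [0.43479273 0.14101175 0.16337811] 83.75391359012934
```

Call:
{"name": "arm_command", "arguments": {"commands": [0.0023,-0.0017,0,0,0,0.0056,0.15,0.0046,-0.0034,0,0,0,0.0111,0.15,0.007,-0.005,0,0,0,0.0167,0.15,0.007,-0.005,0,0,0,0.0167,0.15,0.007,-0.005,0,0,0,0.0167,0.15]}}

```text
time_s: 5.4
tool_pos: [0.4343, 0.1426, 0.1633]
tcp_rot: [[0.164, 0.986, 0.006], [0.986, -0.164, -0.004], [-0.003, 0.006, -1.0]]
force: [11.9, -11.1, 0.9]
grip_width: 0.0216
grip_force: 39.6
```

```bash
python3 st.py
```

```text
62.501737652690394 0.12700202241502664 [ 11.94557257 -11.10077556   0.93226546] [-2.2966997  -2.15225533  0.33328981] -25.103159946986864 5.4 [0.43425094 0.1425532  0.16334194] 80.5392114618985
```

At the stop (16 N). Now easing back slowly, 1.5° per row.

Run:
```python
from h import *
P=np.array([.537,.2172]);r=.128;th=-145.
f=lambda k:(*(P+r*np.array([np.cos(np.radians(th+k)),np.sin(np.radians(th+k))])),.1633,80.+k,.15)
rows([f(k) for k in np.arange(1,9)*1.5],f(0)[:4])
```

```text
cur [0.4321, 0.1438, 0.1633, 80.0]
[-0.0031, 0.0032, -0.0, 0.0, 0.0, -0.0083, 0.15, -0.0062, 0.0065, -0.0, 0.0, 0.0, -0.0167, 0.15, -0.0091, 0.0098, -0.0, 0.0, 0.0, -0.025, 0.15, -0.012, 0.0133, -0.0, 0.0, 0.0, -0.0333, 0.15, -0.0147, 0.0168, -0.0, 0.0, 0.0, -0.0417, 0.15, -0.0174, 0.0204, -0.0, 0.0, 0.0, -0.05, 0.15, -0.02, 0.024, -0.0, 0.0, 0.0, -0.0583, 0.15, -0.0225, 0.0277, -0.0, 0.0, 0.0, -0.0667, 0.15]
```

Call:
{"name": "arm_command", "arguments": {"commands": [-0.0031,0.0032,0,0,0,-0.0083,0.15,-0.0062,0.0065,0,0,0,-0.0167,0.15,-0.0091,0.0098,0,0,0,-0.025,0.15,-0.012,0.0133,0,0,0,-0.0333,0.15,-0.0147,0.0168,0,0,0,-0.0417,0.15,-0.0174,0.0204,0,0,0,-0.05,0.15,-0.02,0.024,0,0,0,-0.0583,0.15,-0.0225,0.0277,0,0,0,-0.0667,0.15]}}

```text
time_s: 6.2
tool_pos: [0.4495, 0.1252, 0.1633]
tcp_rot: [[-0.045, 0.999, 0.002], [0.999, 0.045, -0.001], [-0.001, 0.001, -1.0]]
force: [5.5, -3.3, 5.9]
grip_width: 0.0216
grip_force: 39.7
```

Call:
{"name": "arm_command", "arguments": {"commands": [-0.0031,0.0032,0,0,0,-0.0083,0.15,-0.0062,0.0065,0,0,0,-0.0167,0.15,-0.0091,0.0098,0,0,0,-0.025,0.15,-0.012,0.0133,0,0,0,-0.0333,0.15,-0.0147,0.0168,0,0,0,-0.0417,0.15,-0.0174,0.0204,0,0,0,-0.05,0.15,-0.02,0.024,0,0,0,-0.0583,0.15,-0.0225,0.0277,0,0,0,-0.0667,0.15]}}

```text
time_s: 7.0
tool_pos: [0.4707, 0.1089, 0.1633]
tcp_rot: [[-0.252, 0.968, 0.001], [0.968, 0.252, -0.001], [-0.001, 0.0, -1.0]]
force: [4.3, -4.1, 6.2]
grip_width: 0.0218
grip_force: 39.8
```

Call:
{"name": "arm_command", "arguments": {"commands": [-0.0031,0.0032,0,0,0,-0.0083,0.15,-0.0062,0.0065,0,0,0,-0.0167,0.15,-0.0091,0.0098,0,0,0,-0.025,0.15,-0.012,0.0133,0,0,0,-0.0333,0.15,-0.0147,0.0168,0,0,0,-0.0417,0.15,-0.0174,0.0204,0,0,0,-0.05,0.15,-0.02,0.024,0,0,0,-0.0583,0.15,-0.0225,0.0277,0,0,0,-0.0667,0.15]}}

```text
time_s: 7.8
tool_pos: [0.495, 0.0973, 0.1633]
tcp_rot: [[-0.448, 0.894, 0.0], [0.894, 0.448, -0.002], [-0.002, -0.001, -1.0]]
force: [4.2, -5.5, 6.4]
grip_width: 0.0216
grip_force: 39.8
```

Call:
{"name": "arm_command", "arguments": {"commands": [-0.0031,0.0032,0,0,0,-0.0083,0.15,-0.0062,0.0065,0,0,0,-0.0167,0.15,-0.0091,0.0098,0,0,0,-0.025,0.15,-0.012,0.0133,0,0,0,-0.0333,0.15,-0.0147,0.0168,0,0,0,-0.0417,0.15,-0.0174,0.0204,0,0,0,-0.05,0.15,-0.02,0.024,0,0,0,-0.0583,0.15,-0.0225,0.0277,0,0,0,-0.0667,0.15]}}

```text
time_s: 8.6
tool_pos: [0.5212, 0.091, 0.1633]
tcp_rot: [[-0.624, 0.782, 0.0], [0.782, 0.624, -0.003], [-0.002, -0.001, -1.0]]
force: [4.7, -6.1, 7.2]
grip_width: 0.0216
grip_force: 39.9
```

```bash
python3 st.py
```

```text
15.63463371559412 0.12716826387207186 [ 4.74934886 -6.10906629  7.21645739] [-1.1838586  -0.91624244 -0.30603495] 19.486250696149483 8.6 [0.52120554 0.09101639 0.16333852] 128.57921774421894
```

Call:
{"name": "arm_command", "arguments": {"commands": [-0.0031,0.0032,0,0,0,-0.0083,0.15,-0.0062,0.0065,0,0,0,-0.0167,0.15,-0.0091,0.0098,0,0,0,-0.025,0.15,-0.012,0.0133,0,0,0,-0.0333,0.15,-0.0147,0.0168,0,0,0,-0.0417,0.15,-0.0174,0.0204,0,0,0,-0.05,0.15,-0.02,0.024,0,0,0,-0.0583,0.15,-0.0225,0.0277,0,0,0,-0.0667,0.15]}}

```text
time_s: 9.4
tool_pos: [0.5483, 0.0903, 0.1634]
tcp_rot: [[-0.772, 0.635, 0.001], [0.635, 0.772, -0.003], [-0.003, -0.002, -1.0]]
force: [4.6, -7.4, 6.1]
grip_width: 0.0214
grip_force: 39.9
```

Call:
{"name": "arm_command", "arguments": {"commands": [-0.0021,0.0021,0,0,0,-0.0056,0.15,-0.0041,0.0043,0,0,0,-0.011,0.15,-0.0062,0.0065,0,0,0,-0.0167,0.15,-0.008,0.0087,0,0,0,-0.022,0.15,-0.008,0.0087,0,0,0,-0.022,0.15,-0.008,0.0087,0,0,0,-0.022,0.15]}}

```text
time_s: 10.0
tool_pos: [0.5544, 0.091, 0.1633]
tcp_rot: [[-0.814, 0.581, -0.004], [0.581, 0.814, -0.005], [0.0, -0.006, -1.0]]
force: [-1.1, -6.4, 11.7]
grip_width: 0.0217
grip_force: 40.8
```

```bash
python3 st.py
```

```text
0.6306327240042009 0.12743118740426768 [-1.07580707 -6.35473621 11.7124787 ] [-1.45544194  0.01937695 -0.41375532] 32.66488764207353 10.0 [0.55444724 0.09096886 0.16329243] 144.45242814052733
```

Back at the rest stop. Press in slightly, release, then look at the result.

Call:
{"name": "arm_command", "arguments": {"commands": [-0.0016,0.0012,0,0,0,0,0.15,-0.0016,0.0012,0,0,0,0,0.15,-0.0016,0.0012,0,0,0,0,1,-0.0016,0.0012,0,0,0,0,1,-0.0016,0.0012,0,0,0,0,1,-0.0016,0.0012,0,0,0,0,1,-0.0016,0.0012,0,0,0,0,1,-0.0016,0.0012,0,0,0,0,1]}}

```text
time_s: 10.8
tool_pos: [0.5575, 0.0954, 0.1629]
tcp_rot: [[-0.817, 0.577, -0.0], [0.577, 0.817, 0.0], [0.0, -0.0, -1.0]]
force: [-0.4, -0.1, -0.4]
grip_width: 0.0855
grip_force: 0.0
```

Run:
```python
from h import *
s=arm.sense();print(s["grip_width"],s["tool_pos"],s["time_s"])
c,R,t=cal("wrist")
p,d=optics.read_camera("wrist");cv2.imwrite("pics/w3.png",p)
z=dict(R=R,t=t,d=d,p=p)
W=wcloud(z,c);W[d<=0]=np.nan;h=W[...,2]
T=(h>.194)&(h<.203)&(np.hypot(W[...,0]-.556,W[...,1]-.09)<.025);print(T.sum(),np.median(W[T],0),cv2.minEnclosingCircle(W[T][:,:2].astype(np.float32)))
```

```text
0.08549491153757943 [0.55750037 0.09536586 0.16289331] 10.8
1624 [0.55369862 0.09083003 0.19786886] ((0.5548927783966064, 0.08967748284339905), 0.011050832457840443)
```

Run:
```python
from h import *
c=(.5575,.0954,.163,144.8)
w=[(.5575,.0954,.21,145,.6),(.54,.09,.245,145,.6),(.50,.10,.25,147,.6),(.46,.13,.25,150,.6),(.44,.17,.25,154,.6),(.44,.215,.25,158,.6),(.445,.26,.25,162,.6),(.455,.30,.25,166,.6)]
rows(w,c);rows([(.47,.33,.24,170,.6)]+[(.485,.34,.22,174,.6)],w[-1][:4])
```

```text
cur [0.5575, 0.0954, 0.163, 144.8]
[0.0, 0.0, -0.0627, 0.0, 0.0, -0.0011, 0.6, 0.0149, -0.0193, -0.1093, 0.0, 0.0, -0.0011, 0.6, 0.0662, -0.0392, -0.116, 0.0, 0.0, -0.0122, 0.6, 0.1328, -0.0372, -0.116, 0.0, 0.0, -0.0289, 0.6, 0.1854, -0.009, -0.116, 0.0, 0.0, -0.0511, 0.6, 0.2199, 0.04, -0.116, 0.0, 0.0, -0.0733, 0.6, 0.2491, 0.0929, -0.116, 0.0, 0.0, -0.0956, 0.6, 0.2689, 0.1441, -0.116, 0.0, 0.0, -0.1178, 0.6]
cur [0.455, 0.3, 0.25, 166.0]
[-0.0097, 0.0437, 0.0133, 0.0, 0.0, -0.0222, 0.6, -0.0259, 0.0614, 0.04, 0.0, 0.0, -0.0444, 0.6]
```

Call:
{"name": "arm_command", "arguments": {"commands": [0,0,-0.062,0,0,0,1,0.015,-0.019,-0.11,0,0,0,1,0.066,-0.039,-0.116,0,0,-0.012,0.6,0.133,-0.037,-0.116,0,0,-0.029,0.6,0.185,-0.009,-0.116,0,0,-0.051,0.6,0.22,0.04,-0.116,0,0,-0.073,0.6,0.249,0.093,-0.116,0,0,-0.096,0.6,0.269,0.144,-0.116,0,0,-0.118,0.6]}}

```text
time_s: 11.65
tool_pos: [0.4544, 0.3023, 0.2506]
tcp_rot: [[-0.971, 0.237, 0.0], [0.237, 0.971, 0.001], [-0.0, 0.001, -1.0]]
force: [0.6, 0.6, 0.5]
grip_width: 0.0511
grip_force: 0.0
```

Call:
{"name": "arm_command", "arguments": {"commands": [-0.01,0.044,0.013,0,0,-0.022,0.6,-0.026,0.061,0.04,0,0,-0.044,0.6,-0.026,0.061,0.04,0,0,-0.044,0.6,-0.026,0.061,0.04,0,0,-0.044,0.6,-0.026,0.061,0.04,0,0,-0.044,0.6]}}

```text
time_s: 12.15
tool_pos: [0.485, 0.3387, 0.2208]
tcp_rot: [[-0.994, 0.108, 0.0], [0.108, 0.994, -0.0], [-0.0, -0.0, -1.0]]
force: [0.1, 0.7, -0.5]
grip_width: 0.0513
grip_force: 0.0
```

Run:
```python
from h import *
s=arm.sense();print(s["grip_width"],s["tool_pos"],s["time_s"],s["joint_pos"])
c,R,t=cal("wrist")
p,d=optics.read_camera("wrist");cv2.imwrite("pics/w4.png",p)
np.savez("w4.npz",R=R,t=t,d=d,p=p);z=dict(R=R,t=t,d=d,p=p)
W=wcloud(z,c);W[d<=0]=np.nan;h=W[...,2]
near=np.hypot(W[...,0]-.57,W[...,1]-.34)<.06
for lo,hi in((.107,.116),(.088,.116),(.074,.078)):
    T=near&(h>lo)&(h<hi);Q=W[T];print(T.sum(),np.median(Q,0).round(4),cv2.minAreaRect((Q[:,:2]*1000).astype(np.float32)))
    v,u=np.where(T);print(u.min(),u.max(),v.min(),v.max())
```

```text
0.051306047811634885 [0.48500457 0.33870321 0.22079553] 12.15 [-23.75894968  33.08948264 -21.90748185  96.90250277  14.82937714
  52.87335093  32.36344688]
621 [0.5705 0.3345 0.1119] ((572.9853515625, 334.42474365234375), (13.378927230834961, 47.27891540527344), 82.65851593017578)
280 295 268 312
775 [0.5648 0.335  0.1115] ((572.8465576171875, 334.361083984375), (14.065263748168945, 47.326229095458984), 81.15080261230469)
280 295 258 312
3191 [0.5597 0.3362 0.0771] ((576.8250732421875, 333.95550537109375), (80.64600372314453, 104.29452514648438), 81.35955047607422)
247 328 228 317
```

View pics/w4.png

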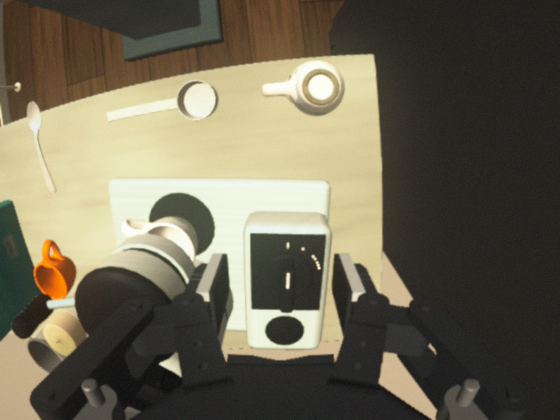

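The dial bar is at about (288,285) between the fingers, white line forward, centre (0.573, 0.3345), heading −7°. Go above it and descend.

Run:
```python
from h import *
rows([(.573,.3345,.2,173,.6),(.573,.3345,.1,173,.6)])
```

```text
cur [0.4851, 0.3388, 0.221, 173.834]
[-0.1171, 0.0069, 0.0281, 0.0, 0.0, 0.0046, 0.6, -0.1171, 0.0069, 0.1614, 0.0, 0.0, 0.0046, 0.6]
```

Call:
{"name": "arm_command", "arguments": {"commands": [-0.06,0.003,0.01,0,0,0.0046,0.6,-0.117,0.007,0.028,0,0,0.0046,0.6,-0.117,0.007,0.05,0,0,0.0046,0.6,-0.117,0.007,0.1,0,0,0.0046,0.6,-0.117,0.007,0.15,0,0,0.0046,0.6,-0.117,0.007,0.161,0,0,0.0046,0.6,-0.117,0.007,0.161,0,0,0.0046,0.6,-0.117,0.007,0.161,0,0,0.0046,0.6]}}

```text
time_s: 13.0
tool_pos: [0.5741, 0.3362, 0.1016]
tcp_rot: [[-0.993, 0.121, 0.003], [0.121, 0.993, 0.002], [-0.003, 0.002, -1.0]]
force: [0.2, 0.1, 0.0]
grip_width: 0.0511
grip_force: 0.0
```

Run:
```python
from h import *
s=arm.sense();print(s["force"],s["joint_pos"])
c,R,t=cal("wrist")
p,d=optics.read_camera("wrist");cv2.imwrite("pics/w5.png",p)
z=dict(R=R,t=t,d=d,p=p)
W=wcloud(z,c);W[d<=0]=np.nan;h=W[...,2]
near=np.hypot(W[...,0]-.573,W[...,1]-.3345)<.06
v,u=np.mgrid[:420,:560]
T=near&(h>.108)&(h<.115)&(abs(u-280)<40);Q=W[T];print(T.sum(),np.median(Q,0).round(4),cv2.minAreaRect((Q[:,:2]*1000).astype(np.float32)))
rows([(.573,.3345,.088,173,.6)])
```

```text
[0.23065014 0.07270888 0.04068987] [-22.15150908  46.64545854 -18.58550129  90.31784402  18.8143813
  45.94549328  34.63534244]
2477 [0.5705 0.3348 0.112 ] ((573.8405151367188, 334.5467834472656), (14.071290969848633, 47.619598388671875), 81.79843139648438)
cur [0.5743, 0.3364, 0.1019, 173.0728]
[0.0015, -0.0027, 0.0186, 0.0, 0.0, 0.0004, 0.6]
```

View pics/w5.png

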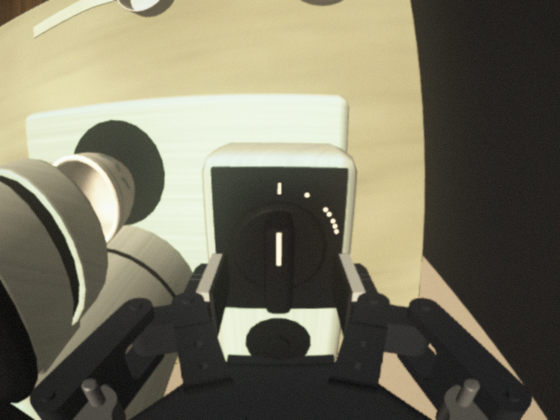

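Call:
{"name": "arm_command", "arguments": {"commands": [0.0007,-0.0023,0.0175,0,0,0.003,0.6,0.0007,-0.0023,0.0175,0,0,0.003,0.6,0.0007,-0.0023,0.0175,0,0,0.003,0.05,0.0007,-0.0023,0.0175,0,0,0.003,0.05,0.0007,-0.0023,0.0175,0,0,0.003,0.05,0.0007,-0.0023,0.0175,0,0,0.003,0.05,0.0007,-0.0023,0.0175,0,0,0.003,0.05,0.0007,-0.0023,0.0175,0,0,0.003,0.05], "newtons": 80}}

```text
time_s: 13.85
tool_pos: [0.5726, 0.3353, 0.0868]
tcp_rot: [[-0.992, 0.129, 0.001], [0.129, 0.992, 0.003], [-0.001, 0.003, -1.0]]
force: [0.8, 5.4, 0.4]
grip_width: 0.0131
grip_force: 78.5
```

```bash
python3 st.py
```

```text
-154.71434910234723 0.123363679854947 [0.75166239 5.36747954 0.43484509] [ 0.81858475 -0.12120952 -0.02638864] 33.91152146383638 13.85 [0.57262645 0.33530738 0.08683369] 172.57830490151855
```

Call:
{"name": "arm_command", "arguments": {"commands": [0,0,0,0,0,0.017,0.05,0,0,0,0,0,0.033,0.05,0,0,0,0,0,0.05,0.05,0,0,0,0,0,0.067,0.05,0,0,0,0,0,0.083,0.05,0,0,0,0,0,0.1,0.05,0,0,0,0,0,0.117,0.05,0,0,0,0,0,0.133,0.05], "newtons": 100}}

```text
time_s: 14.65
tool_pos: [0.5727, 0.3357, 0.0869]
tcp_rot: [[-0.853, 0.522, 0.002], [0.522, 0.853, 0.003], [0.0, 0.004, -1.0]]
force: [1.0, 5.4, 0.5]
grip_width: 0.0122
grip_force: 99.9
```

```bash
python3 st.py
```

```text
-154.7228080791581 0.12379447862851226 [1.04542639 5.37757871 0.45712882] [ 0.92861561 -0.12201488 -0.00518208] 15.387963091782897 14.65 [0.57273336 0.3357251  0.08688607] 148.512215471477
```

Call:
{"name": "arm_command", "arguments": {"commands": [0,0,0,0,0,0.017,0.05,0,0,0,0,0,0.033,0.05,0,0,0,0,0,0.05,0.05,0,0,0,0,0,0.067,0.05,0,0,0,0,0,0.083,0.05,0,0,0,0,0,0.1,0.05,0,0,0,0,0,0.117,0.05,0,0,0,0,0,0.133,0.05]}}

```text
time_s: 15.45
tool_pos: [0.573, 0.3361, 0.0869]
tcp_rot: [[-0.568, 0.823, 0.002], [0.823, 0.568, 0.004], [0.002, 0.004, -1.0]]
force: [1.8, 5.3, 0.3]
grip_width: 0.0125
grip_force: 99.8
```

Call:
{"name": "arm_command", "arguments": {"commands": [0,0,0,0,0,0.015,0.05,0,0,0,0,0,0.03,0.05,0,0,0,0,0,0.045,0.05,0,0,0,0,0,0.06,0.05,0,0,0,0,0,0.075,0.05,0,0,0,0,0,0.09,0.05,0,0,0,0,0,0.105,0.05,0,0,0,0,0,0.115,0.05]}}

```text
time_s: 16.25
tool_pos: [0.5734, 0.3362, 0.0869]
tcp_rot: [[-0.241, 0.97, 0.003], [0.97, 0.241, 0.004], [0.003, 0.004, -1.0]]
force: [2.8, 6.2, -0.4]
grip_width: 0.0119
grip_force: 99.5
```

```bash
python3 st.py
```

```text
-154.49691241242863 0.12446117303379538 [ 2.82276713  6.21128151 -0.41797132] [ 1.18286485 -0.47143192  0.15300374] -18.25603862302187 16.25 [0.57339534 0.33622085 0.08688321] 103.95735719793822
```

Call:
{"name": "arm_command", "arguments": {"commands": [0,0,0,0,0,0.01,0.05,0,0,0,0,0,0.02,0.05,0,0,0,0,0,0.02,0.05,0,0,0,0,0,0.02,0.05]}}

```text
time_s: 16.65
tool_pos: [0.5734, 0.3363, 0.0869]
tcp_rot: [[-0.186, 0.983, 0.004], [0.983, 0.186, 0.003], [0.002, 0.004, -1.0]]
force: [2.6, 5.2, 0.2]
grip_width: 0.0121
grip_force: 101.4
```

```bash
python3 st.py
```

```text
-154.48327943265195 0.12453290999817183 [2.56198655 5.22170643 0.22104309] [ 1.11994686 -0.47967802  1.39574112] -20.737087377885544 16.65 [0.57344465 0.33628078 0.08693635] 100.71957478301974
```

At the stop (moment jumped to 1.4 N m). Ease off a little and hold.

Call:
{"name": "arm_command", "arguments": {"commands": [0,0,0,0,0,-0.006,0.05,0,0,0,0,0,-0.006,0.05,0,0,0,0,0,-0.006,0.05,0,0,0,0,0,-0.006,0.05,0,0,0,0,0,-0.006,0.05,0,0,0,0,0,-0.006,0.05,0,0,0,0,0,-0.006,0.05,0,0,0,0,0,-0.006,0.05]}}

```text
time_s: 17.45
tool_pos: [0.5734, 0.3363, 0.0869]
tcp_rot: [[-0.203, 0.979, 0.004], [0.979, 0.203, 0.003], [0.002, 0.004, -1.0]]
force: [3.2, 6.8, 0.6]
grip_width: 0.0119
grip_force: 100.4
```

```bash
python3 st.py
```

```text
-154.49670262954186 0.12453070848648098 [3.24878305 6.76260827 0.61286853] [ 1.1582926  -0.41747249  1.00634937] -19.97042475524769 17.45 [0.57341611 0.33628721 0.08692316] 101.7236864043456
```

Call:
{"name": "arm_command", "arguments": {"commands": [0,0,0,0,0,0,0.05,0,0,0,0,0,0,0.05,0,0,0,0,0,0,0.05,0,0,0,0,0,0,0.05,0,0,0,0,0,0,0.05,0,0,0,0,0,0,0.05,0,0,0,0,0,0,0.05,0,0,0,0,0,0,0.05]}}

```text
time_s: 18.25
tool_pos: [0.5734, 0.3363, 0.0869]
tcp_rot: [[-0.203, 0.979, 0.003], [0.979, 0.203, 0.003], [0.003, 0.004, -1.0]]
force: [2.8, 5.8, -0.3]
grip_width: 0.0121
grip_force: 100.4
```

Call:
{"name": "arm_command", "arguments": {"commands": [0,0,0,0,0,0,0.05,0,0,0,0,0,0,0.05,0,0,0,0,0,0,0.05,0,0,0,0,0,0,0.05,0,0,0,0,0,0,0.05,0,0,0,0,0,0,0.05,0,0,0,0,0,0,0.05,0,0,0,0,0,0,0.05]}}

```text
time_s: 19.05
tool_pos: [0.5734, 0.3363, 0.0869]
tcp_rot: [[-0.203, 0.979, 0.003], [0.979, 0.203, 0.003], [0.003, 0.004, -1.0]]
force: [2.7, 5.4, 0.3]
grip_width: 0.0121
grip_force: 100.4
```

Call:
{"name": "arm_command", "arguments": {"commands": [0,0,0,0,0,0,0.05,0,0,0,0,0,0,0.05,0,0,0,0,0,0,0.05,0,0,0,0,0,0,0.05,0,0,0,0,0,0,0.05,0,0,0,0,0,0,0.05,0,0,0,0,0,0,0.05,0,0,0,0,0,0,0.05]}}

```text
time_s: 19.85
tool_pos: [0.5734, 0.3363, 0.0869]
tcp_rot: [[-0.203, 0.979, 0.003], [0.979, 0.203, 0.003], [0.002, 0.004, -1.0]]
force: [3.7, 5.9, -0.2]
grip_width: 0.0121
grip_force: 100.4
```

Call:
{"name": "arm_command", "arguments": {"commands": [0,0,0,0,0,0,0.05,0,0,0,0,0,0,0.05,0,0,0,0,0,0,0.05,0,0,0,0,0,0,0.05,0,0,0,0,0,0,0.05,0,0,0,0,0,0,0.05,0,0,0,0,0,0,0.05,0,0,0,0,0,0,0.05]}}

```text
time_s: 20.65
tool_pos: [0.5734, 0.3363, 0.0869]
tcp_rot: [[-0.203, 0.979, 0.003], [0.979, 0.203, 0.003], [0.003, 0.004, -1.0]]
force: [2.9, 6.1, 0.6]
grip_width: 0.0123
grip_force: 100.4
```

Call:
{"name": "arm_command", "arguments": {"commands": [0,0,0,0,0,0,0.05,0,0,0,0,0,0,0.05,0,0,0,0,0,0,0.05,0,0,0,0,0,0,0.05,0,0,0,0,0,0,0.05,0,0,0,0,0,0,0.05,0,0,0,0,0,0,0.05,0,0,0,0,0,0,0.05]}}

```text
time_s: 21.45
tool_pos: [0.5734, 0.3363, 0.0869]
tcp_rot: [[-0.203, 0.979, 0.003], [0.979, 0.203, 0.003], [0.003, 0.004, -1.0]]
force: [3.0, 5.2, 0.1]
grip_width: 0.0122
grip_force: 100.4
```

```bash
python3 st.py
python3 - <<'E'
from h import *
a,d=optics.read_camera("wrist");b,_=optics.read_camera("scene")
cv2.imwrite("pics/f.png",np.hstack([a[60:420,80:480],cv2.resize(b[130:340,100:333],(400,360))]))
E
```

```text
-154.49468958063528 0.12454464412165966 [3.03563164 5.24358551 0.12434645] [ 1.17165689 -0.49991608  1.0781326 ] -19.973595114619602 21.45 [0.57342437 0.33629926 0.08692135] 101.71824489345708
```

View pics/f.png

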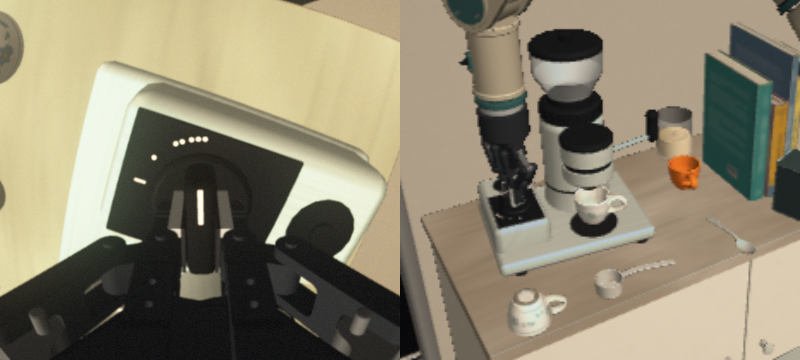

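The dial is held at the third mark in the fingers (left crop, around (200,205)). The cup is upright, the lever is at rest and nothing else has moved. Handing in.

```bash
python3 -c "
from bench import arm;print(arm.close_job())"
```

```text
the job is handed in; nothing more can be done
None
```

I pulled the lever to its stop, eased it back to rest over about 4 s, then turned the dial to its third position, held it there for over 4 s, and handed in with the fingers still holding it. The cup and everything else visible in the last pictures was still standing in place; I don't have the judge's result.

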